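Lock the tin lane with its stop bar

ROBOT

A 6-joint arm with a two-finger parallel gripper is mounted at the origin on a cart in front of the work surface, level with it; the furniture and walls round the work are solid. World frame = base frame: x ahead of the robot, y to its left, z up, the work surface at z = 0. Lengths are in m, angles in rad, forces in N, time in s.
With the tool pointing down it reaches from about 0.275 to 0.875 m from the base axis. Payload 12.5 kg.
Tool frame: the origin (TCP) lies at the very end of the fingers, on their centre line; the grasp point (between the pads) lies 19 mm behind it (ctrl.pinch_z is the distance from the TCP to the grasp point, in m); z points along the fingers, y is the direction in which the jaws open and shut (so a half turn about z gives the same grasp; the last joint's range is limited). The gripper opens to 85 mm and grips with 20 to 120 N. Pads are 22 mm wide; open, the fingers measure 114 mm over their backs; the gripper's body (76 mm by 85 mm) begins 54 mm behind the grasp point. The pads swing forward as they close: fully open they stand 13 mm farther back than shut.
Start: joints at [1.182, 0.351, 1.652, -0, 1.139, -0.085], TCP at [0.164, 0.525, 0.231] pointing down, gripper open.
Joint ranges: [-2.75, 2.75], [-0.79, 2.1], [0.01, 2.65], [-1.57, 4.71], [0.07, 3.14], [-2.87, 2.87]. Speed limits (rad/s): [2.22, 2.22, 2.79, 3.14, 3.14, 3.14].

INTERFACE

Orientations are given as a unit quaternion [x, y, z, w].
In Python, from rig import ctrl, viewer gives the robot as it stands. Calls block until the motion is done:
- ctrl.move_ptp(position, orientation): joint-space move of the TCP to a pose.
- ctrl.movel(position, rot=None, v=0.15, guard=None): straight line of the TCP; rot=None keeps the orientation; v is the mean speed in m/s. With guard (N) it stops when the force on the tool has changed by that much, and returns True; else False.
- ctrl.movej(angles): joint-space move.
- ctrl.open_gripper() and ctrl.clamp(newtons=None): open the fingers fully, or close them until they stop; newtons is the grip in N (None keeps the last).
- ctrl.wait(seconds).
- ctrl.solve_ik(position, orientation): joint angles nearest the present ones, or None.
- viewer.capture(name): name is "scene" or "top" or "wrist"; returns the picture (420x560x3 uint8, red, green, blue); there is no depth.
- viewer.camera_model(name): a dict with "fov_y" (degrees; the focal length in pixels is half the picture's height over the tangent of half this angle, whatever the lens; pixels are square), "cx", "cy" (the principal point, pixels), "rvec" (rotation vector, rad) and "tvec" (3), from world to camera coordinates, as OpenCV has them. Camera axes: x right, y down, z forward; pixel columns grow to the right and rows downward; lengths in m; the calibration is good to about 2 mm. A picture is of the moment at which its call begins: read the wrist's pose just before it. camera_model takes no time and is no camera call; for the wrist camera it gives the pose at the moment of the call.
A pose or a line that the arm cannot do raises ctrl.PlanningError and nothing moves.
- ctrl.sign_off(): hands the job in, once; it reports no verdict.
Readings, each from a call of its own:
- ctrl.current_time_s(): time.
- ctrl.current_q(): joint angles.
- ctrl.current_qd(): joint speeds.
- ctrl.current_effort(): joint torques, N m.
- ctrl.current_tool_pos(): TCP position.
- ctrl.current_tcp_rot(): TCP orientation.
- ctrl.current_contact_force(): force on the tool from outside, world axes, zero at the start.
- ctrl.current_ft_torque(): the same for the moment, N m.
- ctrl.current_finger_gap(): finger opening in m.
Only numpy, scipy, OpenCV 4.12 (cv2) and the standard library are available. Lean on these libraries where they do the work, as an engineer would, in place of code of your own. Each camera call takes 0.05 s, during which the arm holds its last target.

TASK

Close the stop gate of the tin lane: push the red peg round with the fingertips until the slot in the steel locking disc lines up with the bar, then push the blue tab so that the bar slides through the disc and fully home across the mouth of the lane. Do not ram anything or pick anything up, and leave the tins in the lane and everything else on the table where they are.

Things in the scene. Friction and masses are not known exactly. Their poses are not given: they have to be found in the camera images.
- tin_gate: the tin lane with its stop gate, fixed to the table; white base 8 mm thick, yaw varies. Origin on the table (z = 0) under the locking disc's axis; z up. On its -y side the lane: two aluminium rails along x, 76 mm apart, tops 26 mm above the table, the nearer with an 18 mm opening at x = 0. The stop bar comes from its +y side along the line x = 0
- disc_top (a point): point on the locking disc's vertical axis at the height of its top, 34 mm above the table. Disc: steel, 76 mm across, with an open-topped slot 18 mm wide right across its middle. A bar pushed at a disc more than about 0.2 rad out of line is stopped by its rim
- lock_disc (a joint): angle of the locking disc, rad, positive counter-clockwise from above. 0 = its slot lies exactly along the bar's line. Turns from -0.5 to 1.8 and starts between 0.6 and 1.5, so it has to be turned clockwise; nothing stops it at 0. Stays where it is left (friction 0.06 N m, about 2.4 N at the peg)
- peg_top (a point): centre of the top of the red peg on the disc: 12 mm across, from 34 to 64 mm above the table, 25 mm from the disc's axis. At disc angle 0 it stands on the -x side of the axis in the frame of tin_gate, at angle 1.57 on the -y side (towards the lane)
- stop_bar (a joint): travel of the stop bar, m, along -y of tin_gate: 0 = fully drawn back, 0.130 = fully home (tab against the strap, tip about 29 mm into the lane). Starts between 0 and 0.008. Slides with about 2 N friction and stays where it is left. Bar: steel, 12 x 12 mm, 16 to 28 mm above the table
- tab_top (a point): centre of the top of the blue tab standing on the bar's outer (+y) end: 24 mm wide across the bar, 8 mm thick along it, top 62 mm above the table. Push its outer face towards -y of tin_gate. At travel t it stands at x = 0, y = 0.186 - t in that frame. Below it the guide rails, tops 24 mm above the table, 30 mm wide together, run from y = 47 to 203 mm
- bar_tip (a point): end of the bar's tip, at mid-height 22 mm above the table, 137 mm ahead (-y of tin_gate) of the tab's middle; the last 14 mm taper from 12 to 4 mm wide, so it centres itself in the slot
- strap (a point): top of the aluminium strap over the bar, next to the disc, at x = 0, y = 48 mm in the frame of tin_gate, 35 mm above the table; 8 mm long along the bar, 32 mm wide; the tab stops against it
- lane_tin_a: gold closed tin, 66 mm across, 22 mm high, standing in the lane next to the bar's path; origin at the centre of its underside
- lane_tin_b: second gold closed tin, 66 mm across, 22 mm high, behind the first in the lane; origin at the centre of its underside
- jar: bystander: white sample jar with orange lid, 69 mm across, 75 mm high, on the table to the left; origin at the centre of its underside
- loose_tin: bystander: gold closed tin, 66 mm across, 22 mm high, on the table to the left; origin at the centre of its underside
- spatula: bystander: spatula with blue handle, 205 x 26 x 12 mm, lying on the table to the right; origin at the centre of its underside

How it is judged:
On the way, in this order (a step that is already met when the one before it is completed fails the run):
1. the disc's slot is turned into line with the bar (within 0.2 rad) while the bar is still outside the disc or barely in its mouth (value of joint lock_disc between -0.2 and 0.2 rad and value of joint stop_bar below 0.03 m), for 0.1 s.
2. the bar is pushed through the disc, home (value of joint stop_bar above 0.122 m), for 0.2 s.
At the end, for the whole second after the job is handed in: The stop bar is home (travel over 122 of 130 mm) and at rest through the slot of the disc (within 0.12 rad of in line); the two tins in the lane and all bystanders are within 15 mm of where they stood (value of joint stop_bar above 0.122 m and value of joint lock_disc between -0.12 and 0.12 rad and distance of each of lane_tin_a, lane_tin_b, jar, loose_tin, spatula from where it was at the start of the episode below 0.015 m and velocity of joint stop_bar between -0.01 and 0.01 m/s); the robot touches nothing.
It fails at once if a tin in the lane or another bystander is moved by more than 15 mm, or lifted by more than 15 mm (distance of any of lane_tin_a, lane_tin_b, jar, loose_tin, spatula from where it was at the start of the episode above 0.015 m or height (world z) of any of lane_tin_a, lane_tin_b above 0.023 m or height (world z) of any of jar, loose_tin, spatula above 0.015 m).
It fails at once if the bar, the disc or the fixture is rammed (over 60 N) (contact force between any of the arm, the fingers and tin_gate above 60 N).
It also fails if it takes over 58 s, if anything falls off the work surface, if the arm or the gripper's body presses on something with over 40 N, if the wrist force passes 120 N, or if a joint passes its speed limit or range.

## Working session

There is one attempt and no reset: what is moved stays moved. The work goes in short steps, each a Python script; the robot and the scene stay as the last script left them, time stands still between calls to the robot, and variables do not carry over. Pictures are saved under pics/ and viewed, and the job is handed in when it is done.

```bash
mkdir -p pics; ls; python3 - <<'E'
from rig import ctrl, viewer
import cv2
for n in ("scene","top","wrist"):
    im=viewer.capture(n); cv2.imwrite(f"pics/{n}0.png",im[:,:,::-1])
    print(n,viewer.camera_model(n))
print(ctrl.current_time_s(),ctrl.current_tool_pos(),ctrl.current_tcp_rot(),ctrl.current_finger_gap())
E
```

```text
pics
scene {'fov_y': 51.515299377891395, 'cx': 282.0816324188042, 'cy': 211.90517845728178, 'rvec': array([ 1.9910919 , -0.62489402,  0.35795012]), 'tvec': array([-0.45570676,  0.22613723,  0.8691479 ])}
top {'fov_y': 53.482744819482626, 'cx': 281.50590058755745, 'cy': 209.51385462712204, 'rvec': array([ 2.18552373, -2.16403119,  0.08134797]), 'tvec': array([0.00486265, 0.55844059, 1.1244639 ])}
wrist {'fov_y': 71.72143632566409, 'cx': 278.7426740177912, 'cy': 213.14911415126852, 'rvec': array([-2.3381766 , -1.71919871, -0.24526176]), 'tvec': array([-0.54984782, -0.03732102,  0.37897121])}
0.15 [0.16440639 0.52459885 0.23089408] [ 1.51298412e-01  9.88488037e-01 -4.25939108e-04 -9.89494401e-05] 0.0851714264243506
```

View pics/scene0.png

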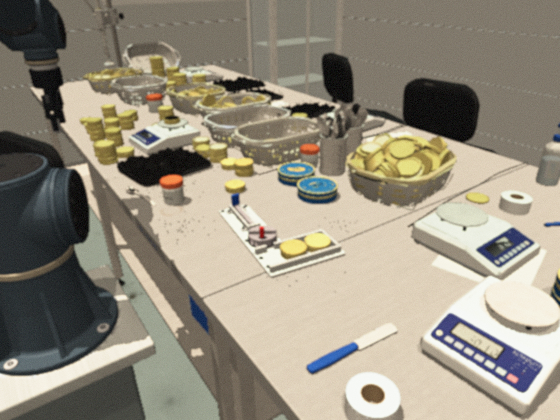

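View pics/top0.png

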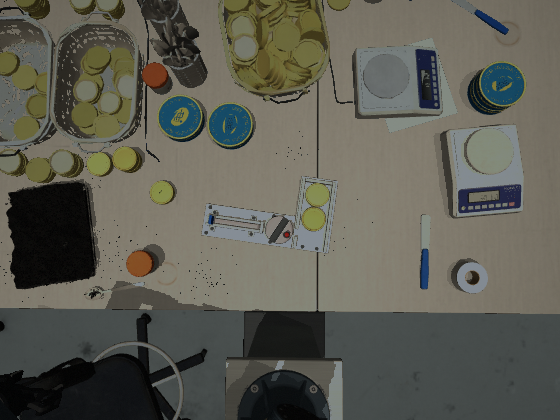

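View pics/wrist0.png

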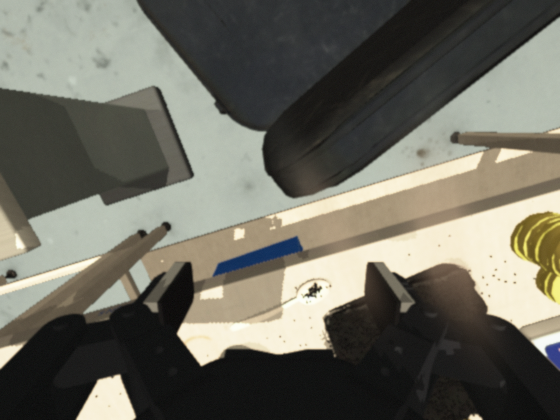

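The top view shows the disc near (279,229), the red peg near (286,234), the blue tab near (211,218), and the lane on the right at x ≈ 298–335. I'll enlarge it.

```bash
cat > h.py <<'E'
import numpy as np, cv2
from rig import ctrl, viewer
from scipy.spatial.transform import Rotation as R
def K(m,h=420):
    f=h/2/np.tan(np.radians(m['fov_y'])/2); return np.array([[f,0,m['cx']],[0,f,m['cy']],[0,0,1]])
def back(m,uv,z):
    Rm=R.from_rotvec(m['rvec']).as_matrix(); C=-Rm.T@m['tvec']
    d=Rm.T@np.linalg.inv(K(m))@np.array([uv[0],uv[1],1.]); return C+d*(z-C[2])/d[2]
def proj(m,P):
    return cv2.projectPoints(np.atleast_2d(np.float64(P)),m['rvec'],m['tvec'],K(m),None)[0][:,0]
def frame(o,yaw):
    c,s=np.cos(yaw),np.sin(yaw); A=np.array([[c,-s,0],[s,c,0],[0,0,1.]]); o=np.array([o[0],o[1],0.])
    return lambda p: o+A@np.array(p,float)
E
python3 - <<'E'
from h import *
im=cv2.imread("pics/top0.png"); m=viewer.camera_model("top")
c=im[165:265,190:350]; cv2.imwrite("pics/topz.png",cv2.resize(c,None,fx=5,fy=5,interpolation=cv2.INTER_CUBIC))
hsv=cv2.cvtColor(im,cv2.COLOR_BGR2HSV)
def cen(mask,n):
    mm=np.zeros_like(mask); mm[165:265,190:350]=mask[165:265,190:350]
    M=cv2.moments(mm,True); print(n,M['m00'],M['m10']/M['m00'],M['m01']/M['m00']); return M['m10']/M['m00'],M['m01']/M['m00']
blue=cen(cv2.inRange(hsv,(100,120,40),(130,255,255)),'blue')
red=cen(cv2.inRange(hsv,(0,130,50),(8,255,255))|cv2.inRange(hsv,(172,130,50),(180,255,255)),'red')
print(back(m,blue,.058),back(m,red,.060),back(m,(279,229),.034))
E
```

```text
blue 27.0 209.85185185185185 218.85185185185185
red 17.0 286.4117647058824 234.11764705882354
[0.52863647 0.20105624 0.058     ] [ 0.48995192 -0.00362656  0.06      ] [0.50427092 0.01655234 0.034     ]
```

View pics/topz.png

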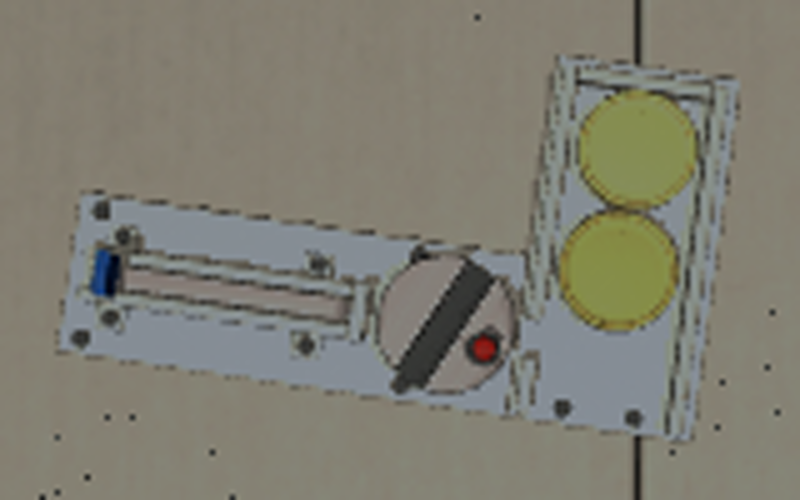

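```bash
cat >> h.py <<'E'
O=np.array([0.50427,0.01655]); YAW=-0.1315
def rot(yaw=YAW):
    x=np.array([-np.sin(yaw),np.cos(yaw),0]); z=np.array([0,0,-1.]); return R.from_matrix(np.c_[x,np.cross(z,x),z]).as_quat()
E
python3 - <<'E'
from h import *
ctrl.clamp(20)
G=frame(O,YAW)
p=G([0,.06,.26])
ctrl.move_ptp(p,rot())
m=viewer.camera_model("wrist"); im=viewer.capture("wrist"); cv2.imwrite("pics/w1.png",im[:,:,::-1])
np.save("w1.npy",m,allow_pickle=True)
print(ctrl.current_time_s(),ctrl.current_tool_pos(),ctrl.current_tcp_rot(),rot(),ctrl.current_finger_gap(), ctrl.current_contact_force())
for q in ([0,0,.034],[0,.186,.062],[0,.048,.035]): print(proj(m,G(q)))
E
```

```text
3.0083 [0.51201412 0.07676887 0.25996984] [ 7.51568991e-01  6.59654492e-01 -2.78508032e-06 -5.68374260e-05] [0.75203768 0.65912012 0.         0.        ] -0.00020922975924438615 [-0.61594159  0.16693345 -0.66330121]
[[278.54769448 230.41926594]]
[[278.86656378  75.96568575]]
[[278.62340763 195.77854695]]
```

View pics/w1.png

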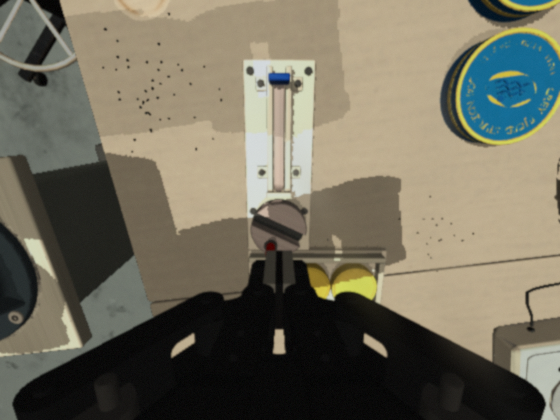

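```bash
python3 - <<'E'
from h import *
im=cv2.imread("pics/w1.png"); m=np.load("w1.npy",allow_pickle=True).item()
G=frame(O,YAW)
z=cv2.resize(im[50:270,220:340],None,fx=4,fy=4,interpolation=cv2.INTER_CUBIC)[:,:]
z=np.hstack([z[:480],z[400:880]][:2]); 
cv2.imwrite("pics/w1z.png",cv2.resize(im[190:270,230:330],None,fx=7,fy=7,interpolation=cv2.INTER_CUBIC))
cv2.imwrite("pics/w1t.png",cv2.resize(im[55:135,230:330],None,fx=7,fy=7,interpolation=cv2.INTER_CUBIC))
E
```

```text
(no output)
```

View pics/w1z.png

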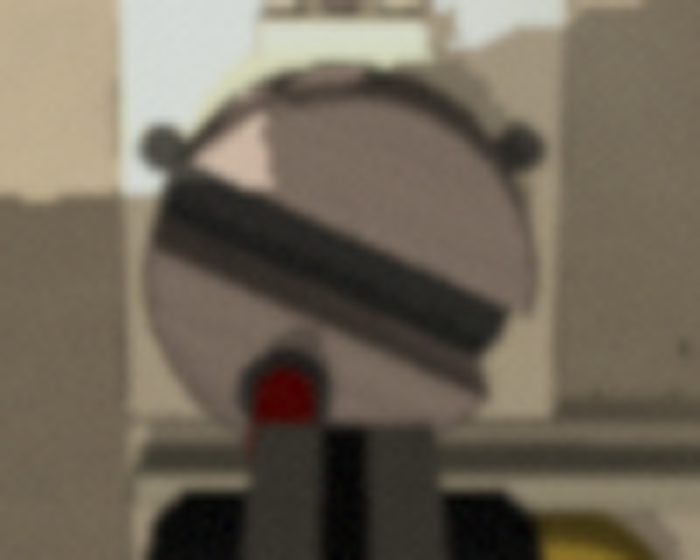

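View pics/w1t.png

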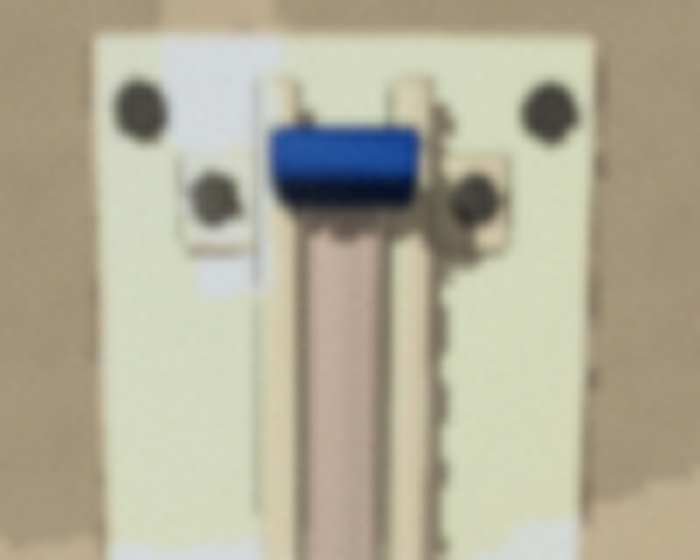

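```bash
python3 - <<'E'
from h import *
G=frame(O,YAW)
ctrl.move_ptp(G([-.018,-.053,.12]),rot())
ctrl.movel(G([-.018,-.053,.043]),v=.08,guard=15)
f0=np.array(ctrl.current_contact_force())
for y in (-.042,-.036,-.030,-.024,-.019):
    g=ctrl.movel(G([-.018,y,.043]),v=.03,guard=20)
    print(y,g,ctrl.current_tool_pos(),np.array(ctrl.current_contact_force())-f0)
    if g: break
print(ctrl.current_time_s())
cv2.imwrite("pics/t2.png",viewer.capture("top")[:,:,::-1])
cv2.imwrite("pics/w2.png",viewer.capture("wrist")[:,:,::-1])
a=cv2.imread("pics/t2.png")[190:260,190:350];b=cv2.imread("pics/w2.png")[150:420,150:410]
cv2.imwrite("pics/t2z.png",cv2.resize(a,None,fx=5,fy=5,interpolation=cv2.INTER_CUBIC))
E
```

```text
-0.042 False [ 0.48095982 -0.02254831  0.0430307 ] [ 0.05654676  0.71729377 -0.15432019]
-0.036 True [ 0.48021918 -0.01874141  0.04276005] [-4.02456615 -6.44238565  3.22779397]
5.6333
```

View pics/t2z.png

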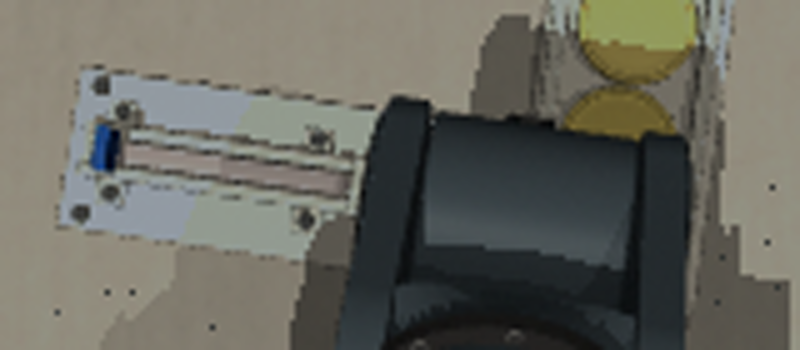

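View pics/w2.png

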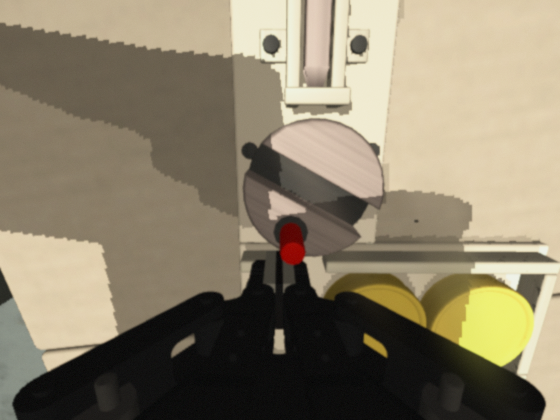

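The wrist view shows the peg (top at (292,252)) touching the right fingertip, slot still oblique. The contact came where it was expected (peg y ≈ -21 mm). I'll follow the peg's arc slowly.

```bash
cat >> h.py <<'E'
def gate(p):
    d=np.array(p[:2])-O; c,s=np.cos(YAW),np.sin(YAW); return np.array([c*d[0]+s*d[1],-s*d[0]+c*d[1],p[2]])
E
python3 - <<'E'
from h import *
G=frame(O,YAW)
th0=1.0; off=gate(ctrl.current_tool_pos())-np.array([-.025*np.cos(th0),-.025*np.sin(th0),0]); print(off)
for th in np.linspace(1.0,.15,6)[1:]:
    t=np.array([-.025*np.cos(th)+off[0],-.025*np.sin(th)-.017,.043])
    g=ctrl.movel(G(t),v=.02,guard=35)
    print(round(th,2),g,t,gate(ctrl.current_tool_pos()),ctrl.current_contact_force())
    if g: break
print(ctrl.current_time_s())
cv2.imwrite("pics/w3.png",viewer.capture("wrist")[:,:,::-1])
E
```

```text
[-0.00562298 -0.01711933  0.04270644]
0.83 False [-0.02249487 -0.03544828  0.043     ] [-0.0234039  -0.03584896  0.04276121] [-3.8547148  -6.46045764  1.55550667]
0.66 False [-0.02537278 -0.03232792  0.043     ] [-0.02696862 -0.0328992   0.04266611] [-8.13490907 -7.22317254  3.65755257]
0.49 False [-0.0276813  -0.02876565  0.043     ] [-0.03011187 -0.02938394  0.04256592] [-11.42322188  -8.0145753    7.03326463]
0.32 False [-0.02935386 -0.02486416  0.043     ] [-0.03258404 -0.02545822  0.04244107] [-14.13601801  -7.70204095   8.68774602]
0.15 False [-0.03034226 -0.02073595  0.043     ] [-0.03425155 -0.02120269  0.04213042] [-15.52337881  -5.46587359   7.63033807]
7.5417
```

View pics/w3.png

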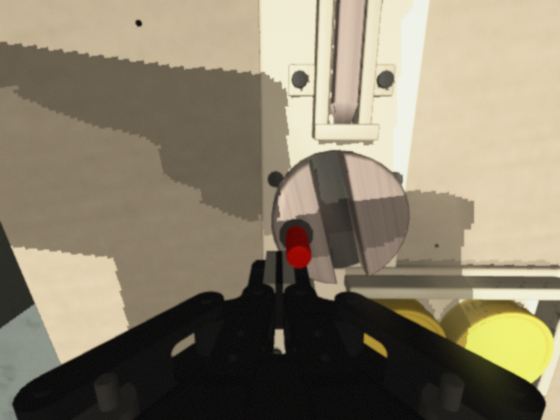

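The wrist view shows the slot at about 0.2 rad from the bar line. The tool is pushed sideways because the peg sits on the fingertip's corner, so I'll back off, recentre on the peg and finish.

```bash
python3 - <<'E'
from h import *
G=frame(O,YAW)
ctrl.movel(G([-.034,-.030,.043]),v=.05)
ctrl.movel(G([-.025,-.030,.043]),v=.05,guard=20)
print(gate(ctrl.current_tool_pos()),ctrl.current_contact_force())
g=ctrl.movel(G([-.025,-.018,.043]),v=.02,guard=35)
print(g,gate(ctrl.current_tool_pos()),ctrl.current_contact_force())
ctrl.movel(G([-.025,-.035,.043]),v=.05)
ctrl.movel(G([-.025,-.035,.12]),v=.1)
ctrl.move_ptp(G([0.05,-.06,.26]),rot())
m=viewer.camera_model("wrist"); np.save("w4.npy",m,allow_pickle=True)
im=viewer.capture("wrist")[:,:,::-1]; cv2.imwrite("pics/w4.png",im)
t=viewer.capture("top")[:,:,::-1]; cv2.imwrite("pics/t4z.png",cv2.resize(t[165:265,190:350],None,fx=5,fy=5,interpolation=cv2.INTER_CUBIC))
u=proj(m,G([0,0,.034]))[0].astype(int); print(u)
c=im[max(0,u[1]-40):u[1]+40,max(0,u[0]-50):u[0]+50]; cv2.imwrite("pics/w4z.png",cv2.resize(c,None,fx=7,fy=7,interpolation=cv2.INTER_CUBIC))
print(ctrl.current_time_s())
E
```

```text
[-0.02456468 -0.02989644  0.04298593] [-0.48767688  0.52296347 -0.15355293]
False [-0.02470042 -0.01784948  0.04307596] [-0.06277754 -0.22182245 -0.0973334 ]
[238 137]
11.2167
```

View pics/w4z.png

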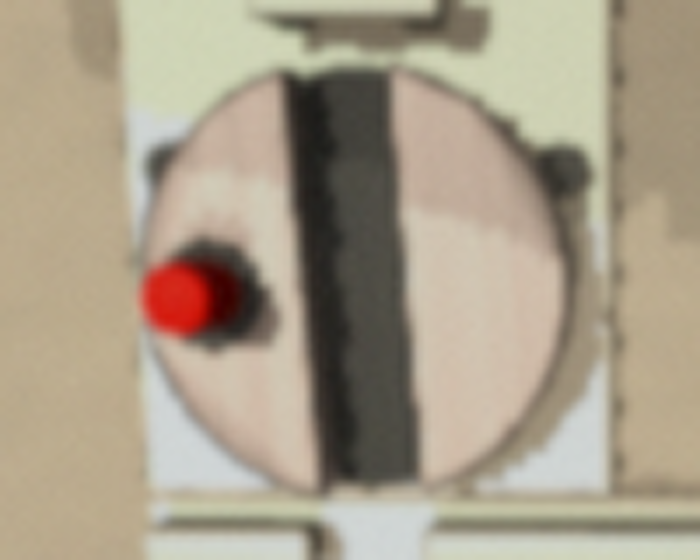

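View pics/t4z.png

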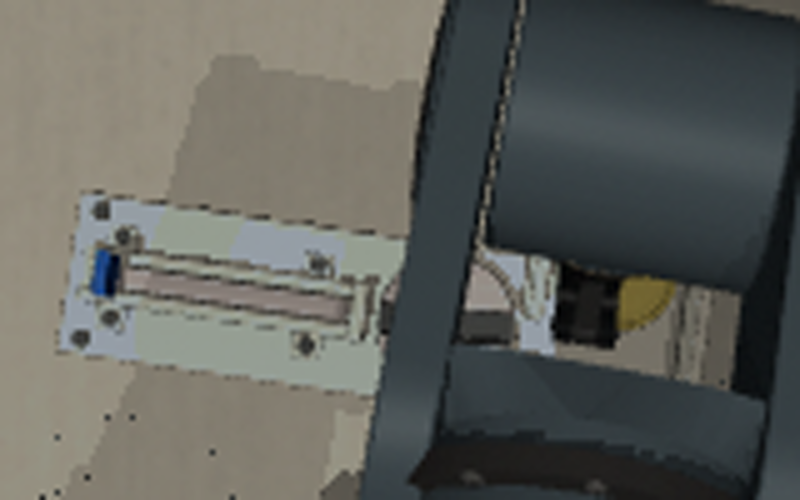

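```bash
python3 - <<'E'
from h import *
m=np.load("w4.npy",allow_pickle=True).item()
f=lambda x,y:(188+x/7,97+y/7)
for a,b,z in (((390,72),(418,480),.034),((290,75),(322,490),.034),((122,0),(152,495),.008),((612,180),(606,490),.008)):
    A=gate(back(m,f(*a),z));B=gate(back(m,f(*b),z)); d=A-B; print(A,B,np.arctan2(-d[0],d[1]))
print('peg',gate(back(m,f(180,298),.064)))
E
```

```text
[0.00755332 0.03537736 0.034     ] [ 0.01030634 -0.03373043  0.034     ] 0.03981548210692511
[-0.0095128   0.03488531  0.034     ] [-0.00704733 -0.03554111  0.034     ] 0.03499344212785713
[-0.04352407  0.04928813  0.008     ] [-0.04397867 -0.03986573  0.008     ] -0.005099025166773061
[0.0449815  0.01828114 0.008     ] [ 0.04368669 -0.03880608  0.008     ] -0.022677471970174168
peg [-0.02396772 -0.00090187  0.064     ]
```

Disc is about 0.04 rad from in line (peg at gate (-24, -1) mm, expected (-25, 0)), well within 0.2. Now for the tab.

```bash
python3 - <<'E'
from h import *
G=frame(O,YAW)
ctrl.move_ptp(G([0,.218,.14]),rot())
g=ctrl.movel(G([0,.218,.042]),v=.08,guard=15); print(g)
def go(y,v,gd):
    g=ctrl.movel(G([0,y,.042]),v=v,guard=gd); print(y,g,gate(ctrl.current_tool_pos()),ctrl.current_contact_force()); return g
go(.206,.03,20)
if not go(.197,.015,25) :
    go(.160,.03,25)
print(ctrl.current_time_s())
cv2.imwrite("pics/w5.png",viewer.capture("wrist")[:,:,::-1])
t=viewer.capture("top")[:,:,::-1]; cv2.imwrite("pics/t5z.png",cv2.resize(t[165:265,190:350],None,fx=5,fy=5,interpolation=cv2.INTER_CUBIC))
E
```

```text
False
0.206 False [8.79898084e-05 2.05895619e-01 4.20632815e-02] [-0.2987391   0.03466717  0.29922747]
0.197 False [-5.24448090e-06  1.96887372e-01  4.19823494e-02] [-0.01577392 -0.68293232 -0.04310976]
0.16 False [5.00287041e-05 1.59964770e-01 4.19567921e-02] [ 0.09329023  0.11464116 -0.34078172]
16.45
```

View pics/w5.png

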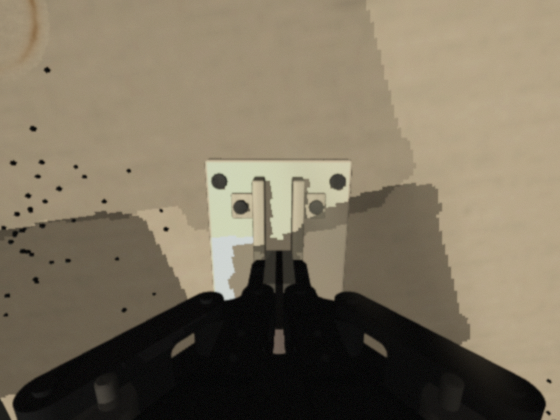

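View pics/t5z.png

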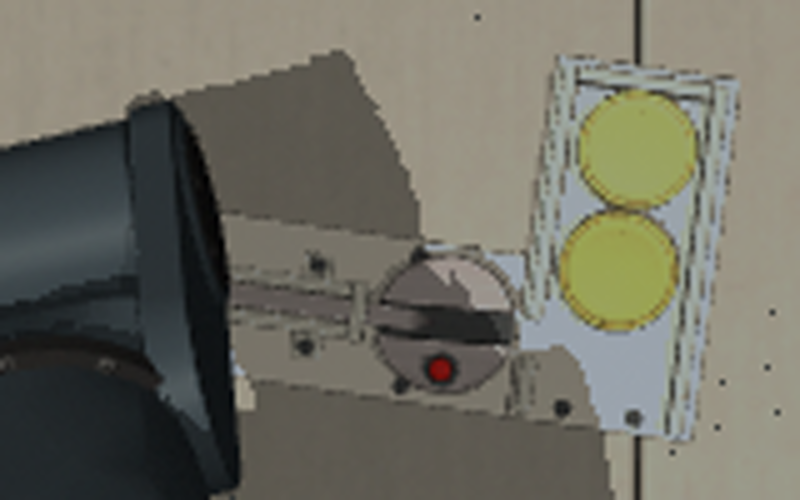

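The top view shows the bar entering the slot (tip near zoom (415,320)) with no jam, and the tins unmoved. I'll continue home.

```bash
python3 - <<'E'
from h import *
G=frame(O,YAW)
def go(y,v,gd):
    g=ctrl.movel(G([0,y,.042]),v=v,guard=gd); print(y,g,gate(ctrl.current_tool_pos()),ctrl.current_contact_force()); return g
if not go(.120,.03,25) and not go(.085,.03,25): go(.068,.01,15)
ctrl.wait(.3)
print(ctrl.current_time_s(),ctrl.current_contact_force())
t=viewer.capture("top")[:,:,::-1]; cv2.imwrite("pics/t6z.png",cv2.resize(t[165:265,190:350],None,fx=5,fy=5,interpolation=cv2.INTER_CUBIC))
E
```

```text
0.12 False [0.00014505 0.11999576 0.04204573] [-0.38410457 -0.56894863 -0.21593245]
0.085 False [-0.00012155  0.08495244  0.04190569] [ 0.87531389 -0.33925131  0.69209777]
0.068 True [-7.84479736e-05  7.14283442e-02  4.18830151e-02] [-0.56081277  3.18458825  1.79746317]
20.95 [1.60040466 1.85931943 0.90957212]
```

View pics/t6z.png

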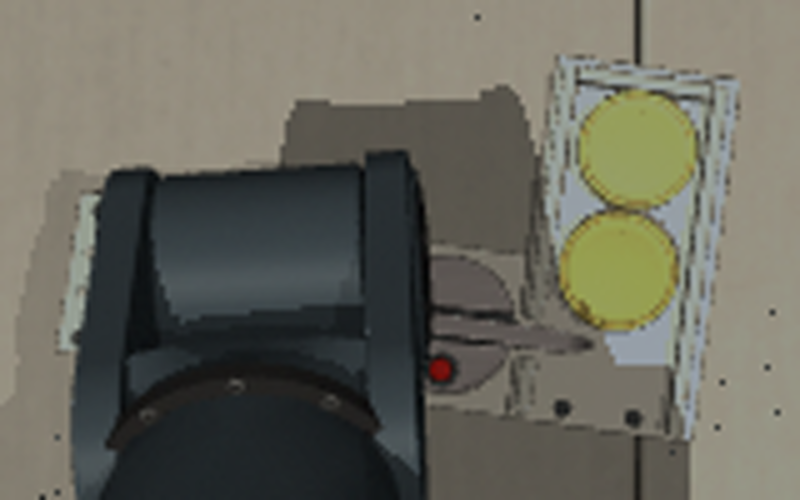

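Stopped at tool y = 71.4 mm, where the strap stop was predicted (71 mm). The bar tip is in the lane near zoom (590,342). I'll retreat and check with a clear view.

```bash
python3 - <<'E'
from h import *
G=frame(O,YAW)
ctrl.movel(G([0,.095,.042]),v=.05)
ctrl.movel(G([0,.095,.20]),v=.15)
ctrl.move_ptp(G([.04,-.06,.30]),rot())
m=viewer.camera_model("wrist"); im=viewer.capture("wrist")[:,:,::-1]; cv2.imwrite("pics/w7.png",im)
hsv=cv2.cvtColor(np.ascontiguousarray(im),cv2.COLOR_BGR2HSV); b=cv2.inRange(hsv,(105,150,60),(130,255,255))
u=proj(m,G([0,.056,.062]))[0]; mm=np.zeros_like(b); x,y=u.astype(int); mm[max(0,y-20):y+20,max(0,x-25):x+25]=b[max(0,y-20):y+20,max(0,x-25):x+25]
M=cv2.moments(mm,True); c=(M['m10']/M['m00'],M['m01']/M['m00']); print(u,c,M['m00'],gate(back(m,c,.060)))
x,y=proj(m,G([0,.0,.034]))[0].astype(int); cr=im[max(0,y-60):y+60,max(0,x-70):x+70]; cv2.imwrite("pics/w7z.png",cv2.resize(cr,None,fx=5,fy=5,interpolation=cv2.INTER_CUBIC))
ctrl.move_ptp([.30,.35,.30],rot())
t=viewer.capture("top")[:,:,::-1]; cv2.imwrite("pics/t7.png",t); print(ctrl.current_time_s())
a=cv2.imread("pics/top0.png")
cv2.imwrite("pics/t7z.png",cv2.resize(t[165:265,190:350],None,fx=5,fy=5,interpolation=cv2.INTER_CUBIC))
E
```

```text
[246.3514294   90.61025505] (246.34615384615384, 90.53846153846153) 104.0 [-0.00021641  0.05631185  0.06      ]
25.3917
```

View pics/w7z.png

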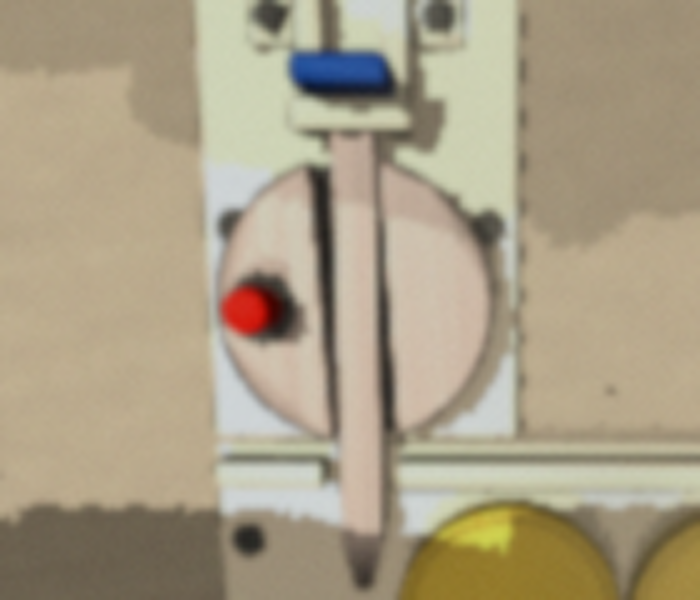

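View pics/t7z.png

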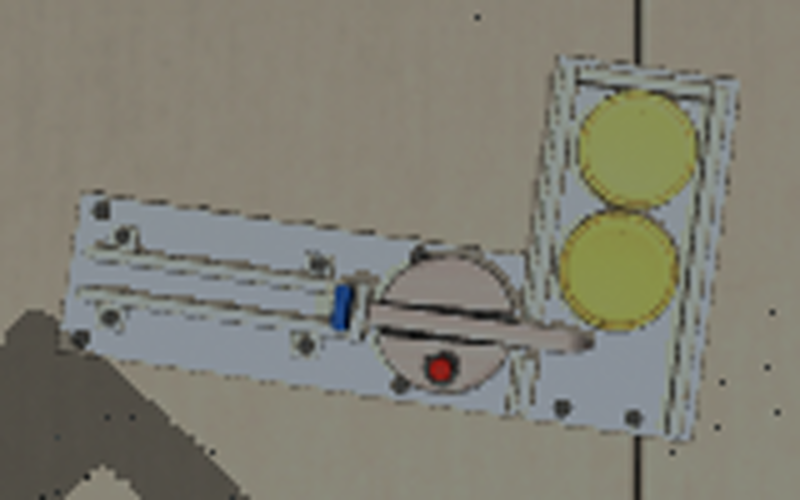

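View pics/t7.png

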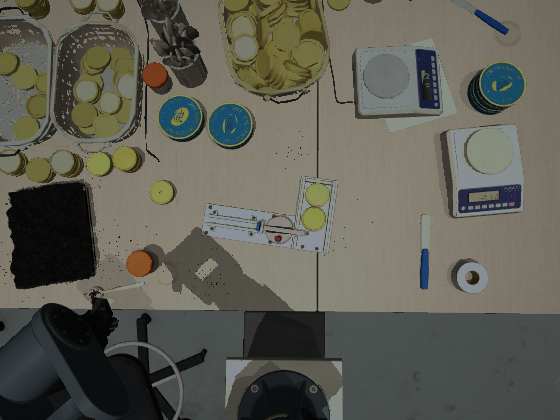

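The tab is against the strap (y = 56 mm, travel ≈ 0.130 m) and the bar runs through the slot. Tins, jar, loose tin and spatula are at their starting pixels, and the arm is clear.

```bash
python3 -c "
from rig import ctrl
ctrl.sign_off(); print(ctrl.current_time_s())"
```

```text
the job is handed in; nothing more can be done
the job is handed in; nothing more can be done
```

The stop gate is closed and the job is handed in. I turned the disc with the closed fingertips on the red peg, then pushed the blue tab until the bar was home against the strap.

**Last checks:**
- **Disc:** about 0.04 rad off line when I measured it before pushing the bar; the limit was 0.2. In the last wrist picture it looks the same, with the bar through the slot; the final limit is 0.12. I did not measure the angle again after the push.
- **Bar:** the tab's middle stands at y ≈ 56 mm, so travel is about 0.130 m. The push stopped at tool y 71.4 mm, against 71 mm expected.
- **Rest of the table:** in the before and after top views, the lane tins, jar, loose tin and spatula look unmoved. The arm was clear, and the last clock reading was 25.4 s, just before I handed in.

**What did not go to plan:**
- The 20 N guard tripped when the fingertips first touched the peg.
- On the first arc the peg rode on the fingertip's corner, with a side force of about 15 N. I backed off and recentred. The second push showed no contact force; the disc was already in line.

The highest steady force I read was about 18 N, and the guards were set no higher than 35 N, against the 60 N limit.

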